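# Cover the grain mill and set its lever to the marked notch

## Task

Get the grain mill ready to run: first lay the flat aluminium cover in the recess around the hopper mouth and press it down firmly so that it sits flush and level, and only then lift the setting lever out of its wide bay, swing it over and let it drop fully into the notch marked by the raised stud. Leave the other things on the counter where they stand.

Things in the scene. Friction and masses are not known exactly. Their poses are not given: they have to be found in the camera images.
- mill: White kitchen grain mill, fixed on the counter. Origin on the counter; x away from the robot, y to its left, z up. Left: hopper block 190 (x) by 140 (y) by 60 mm high, centred at y = +100 mm; behind it a motor housing 95 mm high (x = 96 to 156 mm). Right: plinth 40 mm high (x = -75 to 100, y = -200 to 30 mm) with the setting lever and its steel comb.
- hopper_seat (a point): Centre of the floor of the recess around the hopper mouth, 52 mm above the counter. The recess is 156 (mill's x) by 96 (mill's y) mm and 8 mm deep to the rim; the open mouth in it is 130 by 70 mm.
- cover: Loose aluminium cover: flat plate 150 (x) by 90 (y) by 8 mm with a wooden grip bar on top, 70 (x) by 16 (y) mm and 28 mm high (top 36 mm above the underside). Origin at the centre of the underside. About 0.18 kg. Starts flat on the counter, left of the mill. Fits the recess either way round with 3 mm play per side, its plate then flush with the rim.
- lever_pivot (a point): Point on the lever's vertical spindle axis, 40 mm above the counter, at the plinth's top. Around it stands the comb: four upright steel teeth, 87 to 103 mm from the axis, tops 74 mm above the counter. Between them are three notches 18 mm wide, centred at lever_swing = 0.10, -0.20 and -0.50; right of the teeth lies the open wide bay (lever_swing above 0.38).
- lever_knob (a point): Point on the axis of the lever's upright round wooden knob, 165 mm from the spindle axis, at the best height to grip: 96 mm above the counter with the lever down. The knob is 26 mm in diameter; with the lever down it reaches from 56 to 115 mm above the counter.
- lever_mid (a point): Point on the lever's level steel arm (12 mm round bar), 118 mm from the spindle axis; right above the stud when the lever is in the marked notch.
- lever_swing (a joint): Lever angle about the vertical spindle, rad, -0.60 to 0.80. 0: the arm points along the mill's -x (towards the robot); positive turns it counter-clockwise seen from above (the knob moves to the mill's -y). Starts in the wide bay, 0.42 to 0.72.
- lever_lift (a joint): How far the lever is raised straight up along its spindle, m, 0 (down, in a notch or the bay) to 0.026 (stop). A spring pulls it down with about 4 to 6 N, weight included. It must be raised more than 0.018 to pass over the teeth of the comb.
- stud: The mark: raised mushroom-headed steel stud, 24 mm across and 13 mm high, on the plinth in front of one of the three notches, 118 mm from the spindle axis, on the notch's centre line. Origin at the centre of its underside. The two other notches have flat screw heads 12 mm across, 2 mm high.
- jar: Bystander: glass jar with wooden lid, 90 mm across, 130 mm high; origin under its centre.
- bowl: Bystander: white melamine bowl, 140 mm across, 60 mm high; origin under its centre.
- cup_lid: Bystander: dark silicone cup lid, disc 100 mm across, 8 mm thick with a knob to 24 mm; origin under its centre.
- spoon: Bystander: steel spoon, 180 mm long, lying along its x; origin under its centre.
- measure: Bystander: orange measuring cup, 72 mm across, 45 mm high, handle 85 mm along its -y; origin under the cup's centre.
- mug: Bystander: white mug, 80 mm across, 90 mm high, handle at its +y; origin under its centre.
- spatula: Bystander: spatula with wooden handle and steel blade, 240 mm long, lying along its x; origin under its centre.
Not all that is in view belongs to the job. What is shaped like the cover but blue is not meant.

How it is judged:
By the outcome, as a careful person would: the job done as asked, in the order asked, and still so for the second after the job is handed in, with the robot touching nothing.
It also fails if it takes over 58 s, if anything falls off the work surface, if the arm or the gripper's body presses on something with over 40 N, if the wrist force passes 120 N, or if a joint passes its speed limit or range.

## Robot

A 7-joint arm with a two-finger parallel gripper is mounted at the origin on the work surface. World frame = base frame: x ahead of the robot, y to its left, z up, the work surface at z = 0. Lengths are in m, angles in rad, forces in N, time in s.
With the tool pointing down it reaches from about 0.4 to 0.875 m from the base axis. Payload 19.3 kg.
Tool frame: the origin (TCP) lies at the very end of the fingers, on their centre line; the grasp point (between the pads) lies 19 mm behind it; z points along the fingers, y is the line along which they close (so a half turn about z gives the same grasp; the last joint's range is limited). The gripper opens to 85 mm and grips with 20 to 120 N. Pads are 22 mm wide; open, the fingers measure 114 mm over their backs; the gripper's body (76 mm by 85 mm) begins 54 mm behind the grasp point. The pads swing forward as they close: fully open they stand 13 mm farther back than shut.
Start: joints at [1.25, 0.521, -0.036, 1.599, 0.021, 1.021, -0.113], TCP at [0.155, -0.605, 0.231] pointing down, gripper open.
Joint ranges: [-2.91, 2.91], [-0.3, 2.13], [-1.5, 1.42], [0.17, 2.43], [-1.26, 4.41], [0.16, 1.93], [-2.52, 2.52]. Speed limits (rad/s): [1.89, 1.89, 2.39, 2.39, 3.01, 3.01, 3.01].

## Interface

Orientations are given as [roll, pitch, yaw] about the fixed x, y, z axes, in that order (R = Rz(yaw) Ry(pitch) Rx(roll)).
In Python, from workcell import monitor, optics, job_done gives the robot as it stands.
- The arm moves only by the shell command python3 -m handwheel 'ROWS' [FORCE]. ROWS is JSON, a list of rows, each an object of numbers: "dx", "dy", "dz": the shift along the tool's x, y, z in cm; "wx", "wy", "wz": the turn, a rotation vector about the tool's x, y, z in rad; "claw": the opening in per cent of the stroke, from 0 (shut) to 100 (fully open). A call has 1 to 8 rows; each row shifts and turns the commanded pose from where the row before left it, along the tool's axes as they then stand; what a row does not reach is not made up. A row lasts 1/8 s, in which the tool goes at most 62.5 mm and 10.7 degrees, less where a joint would pass 70% of its speed; a pose out of reach is approached as far as the arm can. A call with a gripper value outside its range is refused whole. The fingers move at their own pace and stop on an object; FORCE is the grip in N (left out, the last holds). Time passes only in rows, so rows that do not move let the fingers close. It gives the time, the measured TCP pose, the force, the opening and the grip force at its end, in the units of the state.
- monitor.observe(): the state, without advancing time (a new reading comes with each control period).
- optics.grab_frame(name): name is "scene" or "top" or "wrist"; returns a dict with "frame" (400x640x3 uint8, blue, green, red), "fovy" (degrees; the focal length in pixels is half the picture's height over the tangent of half this angle, whatever the lens; pixels are square), "cx", "cy" (the principal point, pixels), "R" (3x3) and "t" (3): a world point X has camera coordinates R X + t. Camera axes: x right, y down, z forward; pixel columns grow to the right and rows downward; lengths in m; the calibration is good to about 2 mm. The wrist camera is an equidistant fisheye: a pixel r from the principal point sees the ray r / f radians off the axis. A picture is of the moment at which its call begins. There is no depth.
- job_done(): hands the job in; it is judged then, once.
Trained networks look in the newest picture that a camera, given by its name, has taken for a name from the list of things; names that differ only in an ending like _2 or _b are one class to them, and where a whole thing is asked for, a point or a joint stands for the part that bears it (a point fixed in the world has none). Each returns a list of dicts, best first, with "p" (0 to 1); they miss things now and then, are a little off and sometimes report something else, mostly with a low value. They report only what shows in the picture. A call takes as long as a camera call. They do not tell look-alikes from the thing itself.
- optics.masks_of(name, camera): "region" (400x640 bool, what is visible of it) and "rect" ([left, top, width, height] in pixels, round what is visible of it).
The state is a dict: "clock": time; "qpos": joint angles; "qd": joint speeds; "joint_efforts": joint torques, N m; "position": TCP position; "tool_rot": TCP orientation; "force": force on the tool from outside, world axes, zero at the start; "moment": the same for the moment, N m; "grip_width": finger opening in m; "finger_force": force on a finger pad.
Only numpy, scipy, OpenCV 4.12 (cv2) and the standard library are available. Lean on these libraries where they do the work, as an engineer would, in place of code of your own. Each camera call takes 0.05 s, during which the arm holds its last target. There are 200 camera calls.

## Working session

There is one attempt and no reset: what is moved stays moved. The work goes in short steps, Python scripts to look and compute and a shell command to move; the robot and the scene stay as the last step left them, time stands still between calls to the robot, and variables do not carry over. Pictures are saved under pics/ and viewed, at most 10 in all, crops included, and the job is handed in when it is done.

```bash
mkdir -p pics; ls; python3 - <<'E'
from workcell import monitor, optics
import cv2,numpy as np
s=monitor.observe(); print(s)
a=[]
for c in("scene","top"):
    g=optics.grab_frame(c); cv2.imwrite(f"pics/{c}0.png",g["frame"]); print(c,g["fovy"],g["cx"],g["cy"],np.round(g["R"],4).tolist(),np.round(g["t"],4).tolist())
    for n in("cover","lever_knob","stud","mill","cup_lid"):
        print(n,[(round(m["p"],2),m["rect"]) for m in optics.masks_of(n,c)][:4])
E
```

```text
pics
{'clock': 0.0, 'qpos': array([ 1.24980466,  0.52198705, -0.03631415,  1.59998126,  0.02122262,
        1.0210817 , -0.11277052]), 'qd': array([ 0.0008285 ,  0.00122949, -0.00060744,  0.00159039, -0.00053482,
        0.00010786, -0.00061184]), 'joint_efforts': array([ 2.49540853e-04, -9.27121210e+01,  1.98014170e+00, -3.69930482e+01,
        1.78232737e-02,  8.29210243e-03,  3.09889833e-05]), 'position': array([ 0.15498051, -0.60515298,  0.23075226]), 'tool_rot': array([-3.14052555e+00,  1.01053293e-04,  2.50811071e-01]), 'force': array([ 0.10091232, -0.63349381,  1.09112322]), 'moment': array([ 0.02105753, -0.00088233,  0.04688639]), 'finger_force': 0.0, 'grip_width': 0.08529662947823903}
scene 54.06261736452991 318.42538974919654 200.1139167705832 [[0.6413, 0.7672, 0.0043], [0.6063, -0.5034, -0.6156], [-0.4701, 0.3974, -0.7881]] [-0.324, -0.2434, 1.6113]
cover [(0.75, [316.6, 127.3, 33.8, 26.4]), (0.64, [348.6, 155.7, 41.7, 28.6])]
lever_knob [(0.74, [244.7, 245.2, 61.9, 36.9]), (0.34, [155.5, 279.0, 54.9, 35.2])]
stud []
mill [(0.63, [246.9, 204.6, 147.0, 104.8]), (0.45, [379.0, 125.4, 49.1, 40.0])]
cup_lid [(0.76, [253.7, 198.2, 27.6, 23.9])]
top 47.7279975676219 317.9556572439142 201.8331944235677 [[0.0288, -0.9996, -0.0013], [-0.9981, -0.0287, -0.0541], [0.054, 0.0029, -0.9985]] [-0.0109, 0.4752, 1.2467]
cover [(0.81, [180.1, 256.9, 63.1, 52.4]), (0.63, [187.4, 176.2, 47.4, 58.0])]
lever_knob [(0.57, [387.8, 129.4, 44.4, 66.4])]
stud [(0.74, [271.2, 210.4, 17.8, 63.8])]
mill []
cup_lid [(0.88, [339.8, 226.7, 38.5, 36.0]), (0.31, [389.8, 127.6, 42.9, 66.7])]
```

View pics/scene0.png

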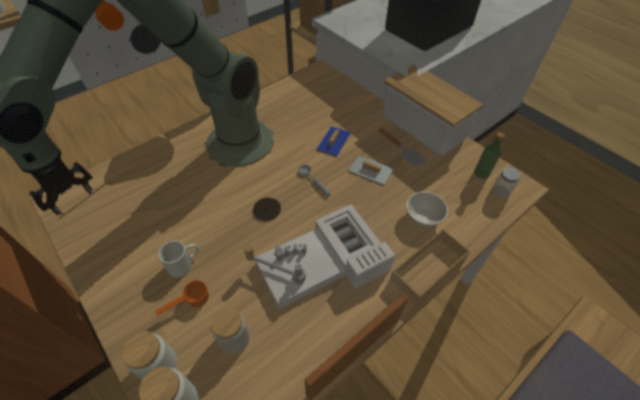

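View pics/top0.png

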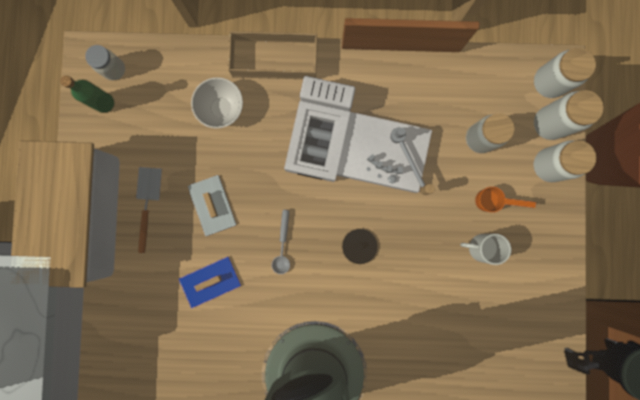

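The scene shows the mill at about (320,255), the grey cover at (370,170) and the blue look-alike at (335,140). In the top view the cover is at (213,206), the blue one at (211,282), the hopper at (318,140) and the lever at about (400,135) to (425,185). I'll look closer at the mill.

```bash
cat > h.py <<'E'
import numpy as np,cv2,json
from workcell import monitor, optics
def ray(g,u,v):
    f=200/np.tan(np.radians(g["fovy"])/2); d=np.array([u-g["cx"],v-g["cy"]])/f
    if g.get("fish"):
        r=np.hypot(*d); k=np.sin(r)/r if r>1e-9 else 1; c=np.array([d[0]*k,d[1]*k,np.cos(r)])
    else: c=np.array([*d,1.])
    R=np.array(g["R"]); return R.T@c, -R.T@np.array(g["t"])
def at(g,u,v,z):
    d,o=ray(g,u,v); return o+d*(z-o[2])/d[2]
def proj(g,X):
    f=200/np.tan(np.radians(g["fovy"])/2); c=np.array(g["R"])@np.asarray(X,float)+np.array(g["t"])
    if g.get("fish"):
        h=np.hypot(c[0],c[1]); th=np.arctan2(h,c[2]); k=f*th/max(h,1e-9); return np.array([g["cx"]+c[0]*k,g["cy"]+c[1]*k])
    return np.array([g["cx"]+f*c[0]/c[2],g["cy"]+f*c[1]/c[2]])
def grab(n):
    g=optics.grab_frame(n); g["fish"]=n=="wrist"; return g
def crop(g,x,y,w,h,s,name):
    cv2.imwrite(name,cv2.resize(g["frame"][y:y+h,x:x+w],None,fx=s,fy=s,interpolation=cv2.INTER_CUBIC))
def W(M,p):  # mill (x,y,yaw) frame point to world
    c,s=np.cos(M[2]),np.sin(M[2]); return np.array([M[0]+c*p[0]-s*p[1],M[1]+s*p[0]+c*p[1],p[2]])
E
python3 - <<'E'
from h import *
g=grab("top")
crop(g,270,65,180,135,4.4,"pics/topmill.png")
for m in optics.masks_of("cover","top")[:2]:
    c,_=cv2.findContours(m["region"].astype(np.uint8),0,1); c=max(c,key=cv2.contourArea)
    b=cv2.boxPoints(cv2.minAreaRect(c)); print(m["p"],[np.round(at(g,*p,.008)[:2],3).tolist() for p in b])
E
```

```text
0.91 [[0.255, 0.388], [0.322, 0.251], [0.238, 0.209], [0.171, 0.346]]
0.71 [[0.56, 0.103], [0.835, 0.055], [0.757, -0.362], [0.484, -0.309]]
```

View pics/topmill.png

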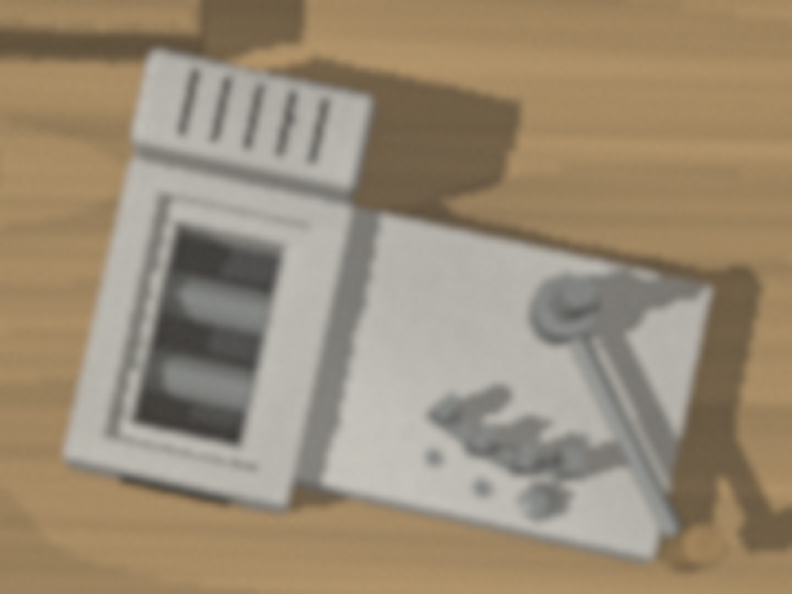

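The crop shows the stud at (542,500), in front of the rightmost notch (swing 0.10). The plain screws are at (482,488) and (434,457), the hub at (568,308) and the knob top at (700,545). Next I fit the mill, pivot and cover.

```bash
python3 - <<'E'
from h import *
from scipy.optimize import least_squares
g=grab("top")
P=[((65,460),(-.095,.17,.06)),((290,510),(-.095,.03,.06)),((655,560),(-.075,-.2,.04)),((712,285),(.1,-.2,.04)),((152,48),(.156,.17,.095)),((372,95),(.156,.03,.095)),
((105,437),(-.078,.148,.06)),((165,195),(.078,.148,.06))]
px=lambda q:((q[0]+.5)/4.4-.5+270,(q[1]+.5)/4.4-.5+65)
N=[((542,500),.1,.052),((482,488),-.2,.042),((434,457),-.5,.042)]
def res(v):
    r=[proj(g,W(v[:3],p))-px(q) for q,p in P]
    for q,a,z in N: r.append(proj(g,W(v[:3],(v[3]-.118*np.cos(a),v[4]-.118*np.sin(a),z)))-px(q))
    r.append(proj(g,W(v[:3],(v[3]-.165*np.cos(v[5]),v[4]-.165*np.sin(v[5]),.115)))-px((700,543)))
    return np.ravel(r)
s=least_squares(res,[.68,-.1,-.15,.05,-.1,.55],loss="soft_l1"); print(s.x.round(4)); print(s.fun.reshape(-1,2).round(1).tolist() if 0 else res(s.x).reshape(-1,2).round(1).tolist())
v=s.x;M=v[:3]
print("seat",W(M,(0,.1,.052)),"piv",W(M,(v[3],v[4],.04)),"knob",W(M,(v[3]-.165*np.cos(v[5]),v[4]-.165*np.sin(v[5]),.096)))
x=[(proj(g,(0,0,0)))]
f=g["frame"][165:245,180:245].astype(int); m=((f.max(2)-f.min(2)<30)&(f.max(2)>110)).astype(np.uint8)
m=cv2.morphologyEx(m,cv2.MORPH_OPEN,np.ones((3,3)))
c,_=cv2.findContours(m,0,1); c=max(c,key=cv2.contourArea); r=cv2.minAreaRect(c)
b=cv2.boxPoints(r)+[180,165]; w=np.array([at(g,*p,.008)[:2] for p in b]); print(w.round(3).tolist(),w.mean(0),[np.linalg.norm(w[i]-w[i-1]).round(3) for i in range(4)])
e=w-np.roll(w,1,0); e=max(e,key=np.linalg.norm); print("long yaw",np.arctan2(e[1],e[0])%np.pi)
for m in optics.masks_of("cover","top")[:3]: print(m["p"],m["rect"])
E
```

```text
[ 0.6202 -0.0889 -0.1856  0.0613 -0.1087  0.6477]
[[-0.1, -0.0], [-0.4, -0.4], [0.3, -0.3], [0.2, 0.2], [-0.3, -0.3], [1.5, 0.1], [0.2, 0.8], [-1.1, -0.1], [-0.4, 0.0], [0.1, -0.2], [0.1, -0.1], [0.1, 0.3]]
seat [0.6386884  0.00941664 0.052     ] piv [ 0.66041064 -0.20702375  0.04      ] knob [ 0.51271736 -0.28058797  0.096     ]
[[0.512, 0.375], [0.548, 0.286], [0.405, 0.228], [0.37, 0.316]] [0.4589927  0.30091237] [np.float64(0.154), np.float64(0.096), np.float64(0.154), np.float64(0.095)]
long yaw 0.38661503711308187
0.94 [188.2, 177.2, 47.2, 59.3]
0.6 [183.6, 257.8, 56.0, 50.9]
```

```bash
cat >> h.py <<'E'
def go(x,y,z,yaw):
    s=monitor.observe(); p=s["position"]; a=s["tool_rot"][2]; d=np.array([x,y,z])-p
    wz=-((yaw-a+np.pi/2)%np.pi-np.pi/2)
    print("cm dx %.2f dy %.2f dz %.2f wz %.3f"%(100*(d[0]*np.cos(a)+d[1]*np.sin(a)),100*(d[0]*np.sin(a)-d[1]*np.cos(a)),-100*d[2],wz),"(shift before turn) rot",s["tool_rot"].round(3),"F",s["force"].round(1),"t",round(s["clock"],2),"q",s["qpos"].round(2))
E
python3 -m handwheel '[{"dx":5.67,"dy":-2.31},{"dx":5.67,"dy":-2.31},{"dx":5.67,"dy":-2.31},{"dx":5.67,"dy":-2.31},{"dx":5.67,"dy":-2.31},{"dx":5.67,"dy":-2.31},{"dx":5.67,"dy":-2.31}]'
python3 -m handwheel '[{"dx":2.25,"dy":-5.45},{"dx":2.25,"dy":-5.45},{"dx":2.25,"dy":-5.45},{"dx":2.25,"dy":-5.45},{"dx":2.25,"dy":-5.45},{"dx":2.25,"dy":-5.45}]'
python3 -m handwheel '[{"dx":-0.2,"dy":-5.2},{"dx":-0.2,"dy":-5.2},{"dx":-0.2,"dy":-5.2},{"dx":-0.2,"dy":-5.2},{"dx":-0.2,"dy":-5.2},{"dx":-0.4,"dy":-5.2,"wz":-0.13},{}]'
python3 - <<'E'
from h import *
go(.459,.301,.231,.387)
g=grab("wrist"); cv2.imwrite("pics/w1.png",g["frame"]); print(g["fovy"],g["cx"],g["cy"])
w=[(.512,.375),(.548,.286),(.405,.228),(.37,.316)]
print([proj(g,(*p,.008)).round(0).tolist() for p in w],proj(g,(.459,.301,.036)))
for m in optics.masks_of("cover","wrist")[:3]: print(m["p"],m["rect"])
E
```

```text
cm dx 51.93 dy -80.27 dz 0.03 wz -0.136 (shift before turn) rot [-3.142 -0.     0.251] F [-0.1  0.1 -0.6] t 0.8 q [ 1.25  0.52 -0.04  1.6   0.02  1.02 -0.11]
65.70646984690485 316.91153130272136 201.2563327825241
[[-30.0, -40.0], [-11.0, -61.0], [-21.0, -10.0], [-39.0, 9.0]] [-34.13524071 -28.72584572]
0.66 [215.3, 3.2, 58.8, 14.3]schema error: expected keys dx, dy, dz, wx, wy, wz, claw
schema error: expected keys dx, dy, dz, wx, wy, wz, claw
schema error: expected keys dx, dy, dz, wx, wy, wz, claw
```

View pics/w1.png

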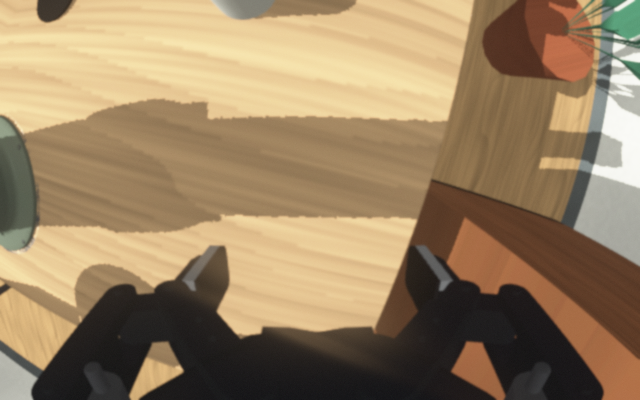

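The moves were refused because every row needs all seven keys, so this picture only shows empty counter at the start pose. Resending with full rows.

```bash
python3 -m handwheel '[{"dx":5.67,"dy":-2.31,"dz":0,"wx":0,"wy":0,"wz":0,"claw":100},{"dx":5.67,"dy":-2.31,"dz":0,"wx":0,"wy":0,"wz":0,"claw":100},{"dx":5.67,"dy":-2.31,"dz":0,"wx":0,"wy":0,"wz":0,"claw":100},{"dx":5.67,"dy":-2.31,"dz":0,"wx":0,"wy":0,"wz":0,"claw":100},{"dx":5.67,"dy":-2.31,"dz":0,"wx":0,"wy":0,"wz":0,"claw":100},{"dx":5.67,"dy":-2.31,"dz":0,"wx":0,"wy":0,"wz":0,"claw":100},{"dx":5.67,"dy":-2.31,"dz":0,"wx":0,"wy":0,"wz":0,"claw":100}]'
python3 -c "
from h import *
go(.55,0,.231,.251)"
```

```text
clock: 1.78
position: [0.5009, -0.349, 0.2315]
tool_rot: [3.141, -0.0, 0.251]
force: [0.7, -0.8, 0.3]
grip_width: 0.0856
finger_force: 0.0
cm dx 13.41 dy -32.59 dz 0.05 wz -0.000 (shift before turn) rot [ 3.141 -0.     0.251] F [ 0.7 -0.8  0.3] t 1.77 q [ 0.59  0.5  -0.12  1.64  0.07  1.01 -0.87]
```

```bash
python3 -m handwheel '[{"dx":2.24,"dy":-5.44,"dz":0,"wx":0,"wy":0,"wz":0,"claw":100},{"dx":2.24,"dy":-5.44,"dz":0,"wx":0,"wy":0,"wz":0,"claw":100},{"dx":2.24,"dy":-5.44,"dz":0,"wx":0,"wy":0,"wz":0,"claw":100},{"dx":2.24,"dy":-5.44,"dz":0,"wx":0,"wy":0,"wz":0,"claw":100},{"dx":2.24,"dy":-5.44,"dz":0,"wx":0,"wy":0,"wz":0,"claw":100},{"dx":2.24,"dy":-5.44,"dz":0,"wx":0,"wy":0,"wz":0,"claw":100}]'
python3 -m handwheel '[{"dx":-0.2,"dy":-5.2,"dz":0,"wx":0,"wy":0,"wz":0,"claw":100},{"dx":-0.2,"dy":-5.2,"dz":0,"wx":0,"wy":0,"wz":0,"claw":100},{"dx":-0.2,"dy":-5.2,"dz":0,"wx":0,"wy":0,"wz":0,"claw":100},{"dx":-0.2,"dy":-5.2,"dz":0,"wx":0,"wy":0,"wz":0,"claw":100},{"dx":-0.2,"dy":-5.2,"dz":0,"wx":0,"wy":0,"wz":0,"claw":100},{"dx":-0.4,"dy":-5.2,"dz":0,"wx":0,"wy":0,"wz":-0.13,"claw":100},{"dx":0,"dy":0,"dz":0,"wx":0,"wy":0,"wz":0,"claw":100}]'
python3 - <<'E'
from h import *
go(.459,.301,.231,.387)
g=grab("wrist"); cv2.imwrite("pics/w2.png",g["frame"])
w=[(.512,.375),(.548,.286),(.405,.228),(.37,.316)]
print([proj(g,(*p,.008)).round(0).tolist() for p in w],proj(g,(.459,.301,.036)))
for m in optics.masks_of("cover","wrist")[:3]: print(m["p"],m["rect"])
E
```

```text
clock: 2.52
position: [0.5488, 0.0011, 0.2315]
tool_rot: [3.141, -0.0, 0.251]
force: [1.8, -0.4, 0.4]
grip_width: 0.0854
finger_force: 0.0
clock: 3.4
position: [0.4558, 0.3019, 0.2314]
tool_rot: [-3.14, -0.0, 0.388]
force: [0.6, -0.6, 0.3]
grip_width: 0.0856
finger_force: 0.0
cm dx 0.26 dy 0.20 dz 0.04 wz 0.001 (shift before turn) rot [-3.14  -0.     0.388] F [ 0.6 -0.6  0.3] t 3.4 q [-0.44  0.41 -0.33  1.8   0.16  0.96 -2.02]
[[279.0, 109.0], [361.0, 110.0], [357.0, 234.0], [282.0, 233.0]] [320.16391672 177.67156616]
0.89 [218.9, 282.7, 100.0, 54.1]
0.61 [278.8, 110.6, 79.2, 123.3]
```

View pics/w2.png

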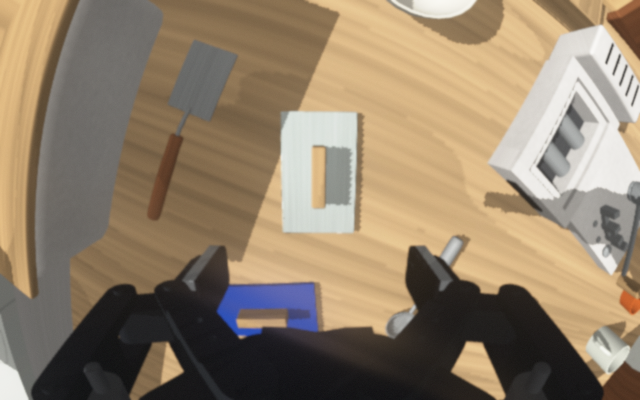

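The grey cover fills columns 281–357 and rows 112–233, with its bar at (319,177), within 2 px of the prediction. I descend and grip.

```bash
python3 -m handwheel '[{"dx":0.25,"dy":0.15,"dz":5,"wx":0,"wy":0,"wz":0,"claw":100},{"dx":0,"dy":0,"dz":5.5,"wx":0,"wy":0,"wz":0,"claw":100},{"dx":0,"dy":0,"dz":5.5,"wx":0,"wy":0,"wz":0,"claw":100},{"dx":0,"dy":0,"dz":4,"wx":0,"wy":0,"wz":0,"claw":100},{"dx":0,"dy":0,"dz":2,"wx":0,"wy":0,"wz":0,"claw":60},{"dx":0,"dy":0,"dz":0,"wx":0,"wy":0,"wz":0,"claw":30}]' 50
python3 -m handwheel '[{"dx":0,"dy":0,"dz":0,"wx":0,"wy":0,"wz":0,"claw":0},{"dx":0,"dy":0,"dz":0,"wx":0,"wy":0,"wz":0,"claw":0},{"dx":0,"dy":0,"dz":0,"wx":0,"wy":0,"wz":0,"claw":0},{"dx":0,"dy":0,"dz":0,"wx":0,"wy":0,"wz":0,"claw":0}]' 60
```

```text
clock: 4.25
position: [0.4605, 0.2959, 0.0102]
tool_rot: [3.14, 0.002, 0.379]
force: [-0.9, -0.7, 0.4]
grip_width: 0.0515
finger_force: 0.0
clock: 4.75
position: [0.4614, 0.2979, 0.0127]
tool_rot: [-3.141, -0.002, 0.38]
force: [-1.0, -0.6, 9.0]
grip_width: 0.0146
finger_force: 59.8
```

```bash
python3 -m handwheel '[{"dx":0,"dy":0,"dz":-1,"wx":0,"wy":0,"wz":0,"claw":0},{"dx":0,"dy":0,"dz":-4,"wx":0,"wy":0,"wz":0,"claw":0},{"dx":0,"dy":0,"dz":-5,"wx":0,"wy":0,"wz":0,"claw":0},{"dx":0,"dy":0,"dz":-5,"wx":0,"wy":0,"wz":0,"claw":0},{"dx":0,"dy":0,"dz":0,"wx":0,"wy":0,"wz":0,"claw":0}]' 100
python3 - <<'E'
from h import *
go(.6387,.0094,.163,-.1856)
g=grab("wrist"); cv2.imwrite("pics/w3.png",g["frame"])
E
```

```text
clock: 5.38
position: [0.4621, 0.2983, 0.1655]
tool_rot: [-3.14, -0.006, 0.38]
force: [-0.3, -0.1, -3.3]
grip_width: 0.0142
finger_force: 98.6
cm dx 5.68 dy 33.38 dz 0.25 wz 0.566 (shift before turn) rot [-3.14  -0.006  0.38 ] F [-0.3 -0.1 -3.3] t 5.38 q [-0.45  0.5  -0.32  1.86  0.21  0.81 -2.06]
```

View pics/w3.png

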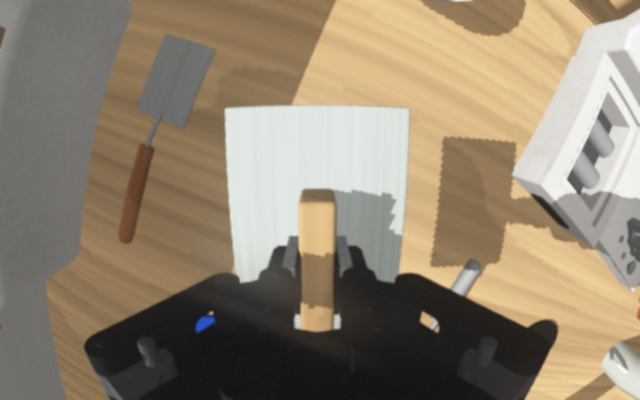

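The cover is held level by its bar. Its far edge runs from (225,108) to (409,108), which gives the offset in the hand.

```bash
python3 - <<'E'
from h import *
s=monitor.observe(); p=s["position"]; a=s["tool_rot"][2]; print(p,s["tool_rot"])
g=grab("wrist")
f=g["frame"].astype(int); 
for u,v in((225.5,108),(317,104.5),(409,108),(237,280),(401,280)):
    d=at(g,u,v,p[2]-.0047)-p
    print("tool x %.4f y %.4f"%(d[0]*np.cos(a)+d[1]*np.sin(a),d[0]*np.sin(a)-d[1]*np.cos(a)))
E
```

```text
[0.46123761 0.29762356 0.16327105] [-3.14116061 -0.00337998  0.38026991]
tool x 0.0730 y -0.0454
tool x 0.0733 y -0.0011
tool x 0.0730 y 0.0434
tool x -0.0188 y -0.0455
tool x -0.0189 y 0.0455
```

```bash
python3 -m handwheel '[{"dx":-0.88,"dy":5.4,"dz":0,"wx":0,"wy":0,"wz":0,"claw":0},{"dx":-0.88,"dy":5.4,"dz":0,"wx":0,"wy":0,"wz":0,"claw":0},{"dx":-0.88,"dy":5.4,"dz":0,"wx":0,"wy":0,"wz":0,"claw":0},{"dx":-0.88,"dy":5.4,"dz":0,"wx":0,"wy":0,"wz":0,"claw":0},{"dx":-0.88,"dy":5.4,"dz":0,"wx":0,"wy":0,"wz":0,"claw":0},{"dx":0,"dy":0,"dz":0,"wx":0,"wy":0,"wz":0.14,"claw":0},{"dx":0,"dy":0,"dz":0,"wx":0,"wy":0,"wz":0.14,"claw":0},{"dx":0,"dy":0,"dz":0,"wx":0,"wy":0,"wz":0.14,"claw":0}]'
python3 -m handwheel '[{"dx":0,"dy":0,"dz":0,"wx":0,"wy":0,"wz":0.14,"claw":0},{"dx":0,"dy":0,"dz":0,"wx":0,"wy":0,"wz":0,"claw":0}]'
python3 - <<'E'
from h import *
go(.640,.0091,.163,-.1856)
g=grab("wrist"); cv2.imwrite("pics/w4.png",g["frame"])
M=(.6202,-.0889,-.1856)
for x,y in((.095,.17),(.095,.03),(-.095,.17),(-.095,.03),(.078,.148),(.078,.052),(-.078,.148),(-.078,.052)): print(x,y,proj(g,W(M,(x,y,.06))).round(1))
for x,y in((.065,.135),(.065,.065),(-.065,.135),(-.065,.065)): print(x,y,proj(g,W(M,(x,y,.052))).round(1))
E
```

```text
clock: 6.48
position: [0.5192, 0.0302, 0.16]
tool_rot: [3.141, 0.002, -0.044]
force: [-1.5, 0.7, -2.7]
grip_width: 0.0143
finger_force: 98.6
clock: 6.72
position: [0.5193, 0.0305, 0.1602]
tool_rot: [3.141, 0.002, -0.178]
force: [-0.2, -0.3, -1.3]
grip_width: 0.0143
finger_force: 98.6
cm dx 12.26 dy -0.03 dz -0.28 wz 0.007 (shift before turn) rot [ 3.141e+00  2.000e-03 -1.780e-01] F [-0.2 -0.3 -1.3] t 6.72 q [-0.06  0.45 -0.15  1.94  0.09  0.76 -2.01]
0.095 0.17 [235.5 -47.6]
0.095 0.03 [401.9 -46.3]
-0.095 0.17 [231.1 169.6]
-0.095 0.03 [403.1 170.7]
0.078 0.148 [260.  -34.1]
0.078 0.052 [377.2 -33.2]
-0.078 0.148 [256.8 148.2]
-0.078 0.052 [377.8 149.1]
0.065 0.135 [276.3 -18.3]
0.065 0.065 [360.6 -17.6]
-0.065 0.135 [274.1 131.2]
-0.065 0.065 [360.7 131.8]
```

View pics/w4.png

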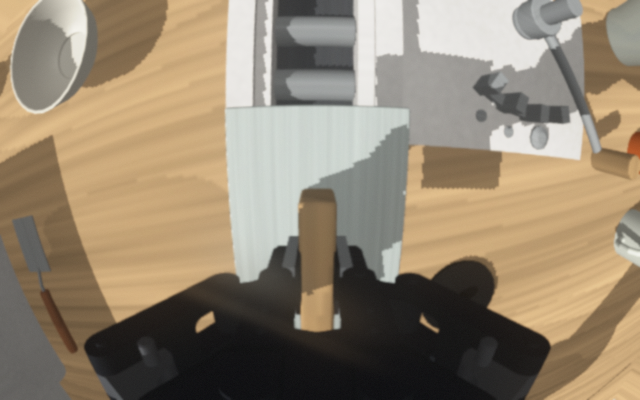

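The view shows the hopper mouth between columns ~275 and 357, and the plinth's front-right corner at about (581,160). I compare these numerically with the fit.

```bash
python3 - <<'E'
from h import *
g=grab("wrist"); M=(.6202,-.0889,-.1856)
f=cv2.cvtColor(g["frame"],cv2.COLOR_BGR2GRAY).astype(float)
for v in (30,60,90):
    r=f[v-4:v+5].mean(0); d=np.abs(np.gradient(r)); print(v,[(u,round(r[u+3]-r[u-3])) for u in range(215,420) if d[u]>4 and d[u]==d[u-3:u+4].max()])
    print([ [round(float(proj(g,W(M,(x,y,z)))[0]),1) for x in (-.0,)] for y,z in((.17,.06),(.148,.06),(.148,.052),(.135,.052),(.065,.052),(.052,.052),(.052,.06),(.03,.06))])
for X in((-.075,-.2,.04),(-.075,0.02,.04)): print(proj(g,W(M,X)).round(1))
for u in (420,450,520,560):
    r=f[125:175,u-2:u+3].mean(1); d=np.gradient(r); print(u,125+np.argmin(d), proj(g,W(M,(-.075,-.05,.04))) if u==420 else "")
v=[.0613,-.1087]
for a,z in((.1,.053),(-.2,.042),(-.5,.042)): print("stud",proj(g,W(M,(v[0]-.118*np.cos(a),v[1]-.118*np.sin(a),z))).round(1))
E
```

```text
30 [(227, 49), (254, -82), (266, 75), (272, -129), (288, 60), (357, 73), (374, -4), (403, -73), (419, 77)]
[[230.3], [257.2], [259.0], [274.9], [362.0], [377.8], [379.7], [406.5]]
60 [(226, 51), (253, -82), (264, 75), (271, -129), (277, -43), (315, 25), (353, 109), (358, 45), (375, -67)]
[[230.3], [257.2], [259.0], [274.9], [362.0], [377.8], [379.7], [406.5]]
90 [(226, 52), (253, -78), (265, 72), (271, -131), (290, 59), (356, 71), (375, -75)]
[[230.3], [257.2], [259.0], [274.9], [362.0], [377.8], [379.7], [406.5]]
[581.2 159.9]
[409.2 145.1]
420 163 [478.31543632 149.36305829]
450 147 
520 153 
560 158 
stud [543.2 137.2]
stud [510.6 131. ]
stud [483.3 114.8]
```

```bash
python3 -m handwheel '[{"dx":4.08,"dy":-0.1,"dz":0,"wx":0,"wy":0,"wz":0,"claw":0},{"dx":4.08,"dy":-0.1,"dz":0,"wx":0,"wy":0,"wz":0,"claw":0},{"dx":4.08,"dy":0,"dz":0,"wx":0,"wy":0,"wz":0.007,"claw":0},{"dx":0,"dy":0,"dz":3,"wx":0,"wy":0,"wz":0,"claw":0},{"dx":0,"dy":0,"dz":3,"wx":0,"wy":0,"wz":0,"claw":0},{"dx":0,"dy":0,"dz":1.5,"wx":0,"wy":0,"wz":0,"claw":0},{"dx":0,"dy":0,"dz":0,"wx":0,"wy":0,"wz":0,"claw":0}]'
python3 -c "
from h import *
go(.6403,.0109,.0647,-.1856)"
```

```text
clock: 7.7
position: [0.6403, 0.0106, 0.0855]
tool_rot: [3.141, 0.002, -0.185]
force: [-0.1, 0.4, -2.4]
grip_width: 0.014
finger_force: 98.6
cm dx -0.01 dy -0.03 dz 2.08 wz 0.000 (shift before turn) rot [ 3.141e+00  2.000e-03 -1.850e-01] F [-0.1  0.4 -2.4] t 7.7 q [-0.03  0.72 -0.12  1.66  0.11  0.77 -1.96]
```

```bash
python3 -m handwheel '[{"dx":0,"dy":0,"dz":0.7,"wx":0,"wy":0,"wz":0,"claw":0},{"dx":0,"dy":0,"dz":0.5,"wx":0,"wy":0,"wz":0,"claw":0},{"dx":0,"dy":0,"dz":0.3,"wx":0,"wy":0,"wz":0,"claw":0},{"dx":0,"dy":0,"dz":0.3,"wx":0,"wy":0,"wz":0,"claw":0},{"dx":0,"dy":0,"dz":0.2,"wx":0,"wy":0,"wz":0,"claw":0}]'

```

```text
clock: 8.32
position: [0.6409, 0.0106, 0.0662]
tool_rot: [-3.142, -0.0, -0.186]
force: [-0.2, 0.2, -1.9]
grip_width: 0.0138
finger_force: 98.6
```

```bash
python3 -m handwheel '[{"dx":0,"dy":0,"dz":0.2,"wx":0,"wy":0,"wz":0,"claw":0},{"dx":0,"dy":0,"dz":0.15,"wx":0,"wy":0,"wz":0,"claw":0},{"dx":0,"dy":0,"dz":0,"wx":0,"wy":0,"wz":0,"claw":0}]'

```

```text
clock: 8.7
position: [0.6409, 0.0107, 0.0648]
tool_rot: [3.142, -0.001, -0.186]
force: [-15.2, 0.5, 32.6]
grip_width: 0.0141
finger_force: 103.7
```

```bash
python3 -m handwheel '[{"dx":-0.15,"dy":0,"dz":0,"wx":0,"wy":0,"wz":0,"claw":0},{"dx":0,"dy":0,"dz":0,"wx":0,"wy":0,"wz":0,"claw":0}]'
python3 -c "
from h import *
s=monitor.observe();print(s['force'],s['moment'],s['position'])"
```

```text
clock: 8.95
position: [0.6409, 0.0107, 0.0649]
tool_rot: [-3.141, -0.004, -0.186]
force: [-2.6, -1.3, 22.5]
grip_width: 0.0142
finger_force: 102.2
[-2.64082373 -1.34798837 22.52604307] [-0.40648297  0.62729637  0.02041709] [0.64092743 0.01069445 0.06487879]
```

```bash
python3 -m handwheel '[{"dx":0,"dy":0,"dz":0,"wx":0,"wy":0,"wz":0,"claw":60},{"dx":0,"dy":0,"dz":0,"wx":0,"wy":0,"wz":0,"claw":60},{"dx":0,"dy":0,"dz":0,"wx":0,"wy":0,"wz":0,"claw":60},{"dx":0,"dy":0,"dz":-2,"wx":0,"wy":0,"wz":0,"claw":60},{"dx":0,"dy":0,"dz":-3,"wx":0,"wy":0,"wz":0,"claw":0},{"dx":0,"dy":0,"dz":-1,"wx":0,"wy":0,"wz":0,"claw":0},{"dx":0,"dy":0,"dz":0,"wx":0,"wy":0,"wz":0,"claw":0},{"dx":0,"dy":0,"dz":0,"wx":0,"wy":0,"wz":0,"claw":0}]' 40
python3 - <<'E'
from h import *
s=monitor.observe();print(s['force'],s['position'],s["grip_width"])
g=grab("wrist"); cv2.imwrite("pics/w5.png",g["frame"])
E
```

```text
clock: 9.95
position: [0.6389, 0.0109, 0.1222]
tool_rot: [3.141, 0.001, -0.186]
force: [-1.1, -0.3, 0.0]
grip_width: 0.0
finger_force: 0.0
[-1.09021334 -0.25137294  0.04290216] [0.63893951 0.01091084 0.12215968] 4.1531858953332424e-05
```

View pics/w5.png

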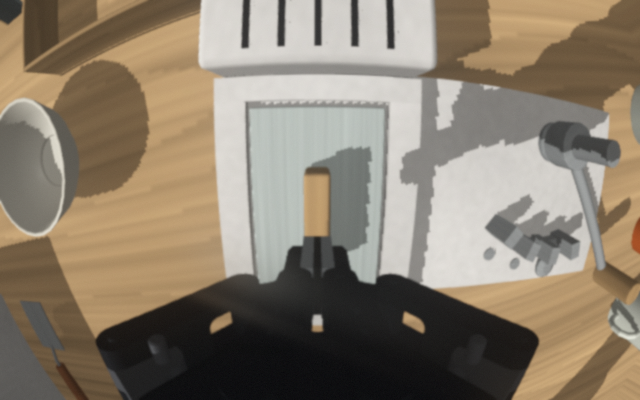

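The cover sits in the recess with an even gap (columns 247–387, far edge at row 104). Now I press it firmly from above on the bar.

```bash
python3 -m handwheel '[{"dx":0,"dy":0,"dz":2,"wx":0,"wy":0,"wz":0,"claw":0},{"dx":0,"dy":0,"dz":1.2,"wx":0,"wy":0,"wz":0,"claw":0},{"dx":0,"dy":0,"dz":0.2,"wx":0,"wy":0,"wz":0,"claw":0},{"dx":0,"dy":0,"dz":0,"wx":0,"wy":0,"wz":0,"claw":0}]'
python3 -m handwheel '[{"dx":0,"dy":0,"dz":0.1,"wx":0,"wy":0,"wz":0,"claw":0},{"dx":0,"dy":0,"dz":0,"wx":0,"wy":0,"wz":0,"claw":0}]'
```

```text
clock: 10.5
position: [0.6385, 0.0109, 0.0881]
tool_rot: [3.141, 0.002, -0.186]
force: [-6.3, 0.2, 10.2]
grip_width: -0.0002
finger_force: 5.4
clock: 10.75
position: [0.6386, 0.0109, 0.088]
tool_rot: [3.141, 0.002, -0.186]
force: [-11.9, -0.3, 24.8]
grip_width: -0.0
finger_force: 12.8
```

```bash
python3 -m handwheel '[{"dx":-0.05,"dy":0,"dz":0.07,"wx":0,"wy":0,"wz":0,"claw":0},{"dx":0,"dy":0,"dz":0,"wx":0,"wy":0,"wz":0,"claw":0},{"dx":0,"dy":0,"dz":0,"wx":0,"wy":0,"wz":0,"claw":0}]'
python3 -m handwheel '[{"dx":0,"dy":0,"dz":-1,"wx":0,"wy":0,"wz":0,"claw":0},{"dx":0,"dy":0,"dz":-4,"wx":0,"wy":0,"wz":0,"claw":0},{"dx":0,"dy":0,"dz":-5,"wx":0,"wy":0,"wz":0,"claw":50},{"dx":0,"dy":0,"dz":0,"wx":0,"wy":0,"wz":0,"claw":100},{"dx":0,"dy":0,"dz":0,"wx":0,"wy":0,"wz":0,"claw":100}]'
python3 - <<'E'
from h import *
g=grab("wrist"); 
M=(.6202,-.0889,-.1856)
# refine: pivot+knob in wrist view
v=[.0613,-.1087,.6477]
print(proj(g,W(M,(v[0]-.165*np.cos(v[2]),v[1]-.165*np.sin(v[2]),.115))))
print(proj(g,W(M,(v[0]-.118*np.cos(.1),v[1]-.118*np.sin(.1),.053))))
go(.5127,-.2806,.19,-.1856)
cv2.imwrite("pics/w6.png",g["frame"])
E
```

```text
clock: 11.12
position: [0.6386, 0.011, 0.088]
tool_rot: [3.141, 0.0, -0.186]
force: [-12.0, -0.8, 32.9]
grip_width: -0.0003
finger_force: 16.6
clock: 11.75
position: [0.6385, 0.011, 0.1862]
tool_rot: [3.141, 0.001, -0.186]
force: [-0.6, -1.0, -1.1]
grip_width: 0.0544
finger_force: 0.0
[595.40642296 268.09352843]
[515.3585606  241.28968035]
cm dx -6.94 dy 30.98 dz -0.43 wz -0.001 (shift before turn) rot [ 3.141e+00  2.000e-03 -1.860e-01] F [ 0.5 -0.  -0. ] t 11.8 q [-0.02  0.59 -0.13  1.6   0.09  0.96 -1.94]
```

View pics/w6.png

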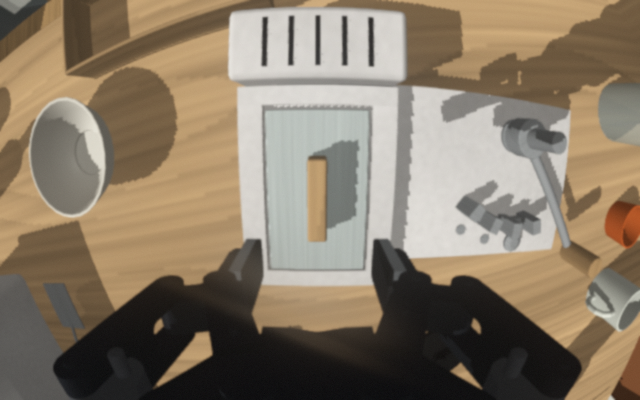

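The cover lies flush with an even gap (columns 263–371, rows 106–270). The knob top at about (590,268) is ~2 mm to the left of the fit, so I correct for that. Next I move over the knob and turn the tool along the lever.

```bash
python3 -m handwheel '[{"dx":-1.16,"dy":5.14,"dz":0,"wx":0,"wy":0,"wz":0,"claw":100},{"dx":-1.16,"dy":5.14,"dz":0,"wx":0,"wy":0,"wz":0,"claw":100},{"dx":-1.16,"dy":5.14,"dz":0,"wx":0,"wy":0,"wz":0,"claw":100},{"dx":-1.16,"dy":5.14,"dz":0,"wx":0,"wy":0,"wz":0,"claw":100},{"dx":-1.16,"dy":5.14,"dz":0,"wx":0,"wy":0,"wz":0,"claw":100},{"dx":-1.16,"dy":5.14,"dz":0,"wx":0,"wy":0,"wz":0,"claw":100},{"dx":0,"dy":0,"dz":0,"wx":0,"wy":0,"wz":-0.16,"claw":100},{"dx":0,"dy":0,"dz":0,"wx":0,"wy":0,"wz":-0.16,"claw":100}]'
python3 -m handwheel '[{"dx":0,"dy":0,"dz":0,"wx":0,"wy":0,"wz":-0.16,"claw":100},{"dx":0,"dy":0,"dz":0,"wx":0,"wy":0,"wz":-0.16,"claw":100},{"dx":0,"dy":0,"dz":0,"wx":0,"wy":0,"wz":0,"claw":100}]'
python3 - <<'E'
from h import *
g=grab("wrist"); M=(.6206,-.0871,-.1856); v=[.0613,-.1087,.6477]
kt=W(M,(v[0]-.165*np.cos(v[2]),v[1]-.165*np.sin(v[2]),.115))
print("knob top pred",kt,proj(g,kt),"hub",proj(g,W(M,(v[0],v[1],.08))),"stud",proj(g,W(M,(v[0]-.118*np.cos(.1),v[1]-.118*np.sin(.1),.053))))
for n in("lever_knob","stud"):
  for m in optics.masks_of(n,"wrist")[:3]: print(n,m["p"],m["rect"])
go(kt[0],kt[1],.077,.462)
f=g["frame"].astype(int); hsv=cv2.cvtColor(g["frame"],cv2.COLOR_BGR2HSV)
cv2.imwrite("pics/w7.png",g["frame"])
E
```

```text
clock: 12.8
position: [0.5125, -0.2795, 0.1856]
tool_rot: [-3.14, 0.002, 0.138]
force: [0.1, 1.0, -0.2]
grip_width: 0.0857
finger_force: 0.0
clock: 13.18
position: [0.5128, -0.279, 0.1859]
tool_rot: [-3.14, 0.001, 0.453]
force: [0.4, -0.5, -0.6]
grip_width: 0.0854
finger_force: 0.0
knob top pred [ 0.51309362 -0.27880699  0.115     ] [318.5718661  212.51736816] hub [316.45385291   2.4102423 ] stud [248.99312995 123.67080444]
lever_knob 0.59 [293.8, 0.6, 46.5, 227.3]
stud 0.69 [239.3, 113.5, 26.0, 25.9]
stud 0.28 [64.6, 1.8, 72.2, 47.1]
cm dx 0.01 dy -0.02 dz 10.95 wz -0.012 (shift before turn) rot [-3.141e+00  1.000e-03  4.500e-01] F [-0.3 -0.3  0.6] t 13.32 q [ 0.59  0.52 -0.27  1.75  0.17  0.9  -0.87]
```

```bash
python3 -m handwheel '[{"dx":0,"dy":0,"dz":3,"wx":0,"wy":0,"wz":0,"claw":100},{"dx":0,"dy":0,"dz":3,"wx":0,"wy":0,"wz":0,"claw":100},{"dx":0,"dy":0,"dz":3,"wx":0,"wy":0,"wz":0,"claw":100},{"dx":0,"dy":0,"dz":1.9,"wx":0,"wy":0,"wz":0,"claw":100},{"dx":0,"dy":0,"dz":0,"wx":0,"wy":0,"wz":0,"claw":40},{"dx":0,"dy":0,"dz":0,"wx":0,"wy":0,"wz":0,"claw":0},{"dx":0,"dy":0,"dz":0,"wx":0,"wy":0,"wz":0,"claw":0},{"dx":0,"dy":0,"dz":0,"wx":0,"wy":0,"wz":0,"claw":0}]' 60
python3 -c "
from h import *
go(.5131,-.2788,.077,.462)"
```

```text
clock: 14.32
position: [0.5137, -0.2795, 0.0789]
tool_rot: [3.141, -0.001, 0.453]
force: [-0.8, -0.5, 4.8]
grip_width: 0.0246
finger_force: 58.6
cm dx -0.02 dy -0.08 dz 0.19 wz -0.009 (shift before turn) rot [ 3.141e+00 -1.000e-03  4.530e-01] F [-0.8 -0.5  4.8] t 14.32 q [ 0.56  0.66 -0.23  1.82  0.23  0.69 -0.92]
```

```bash
python3 -m handwheel '[{"dx":0,"dy":0,"dz":-1,"wx":0,"wy":0,"wz":0,"claw":0},{"dx":0,"dy":0,"dz":-1,"wx":0,"wy":0,"wz":0,"claw":0},{"dx":0,"dy":0,"dz":-0.3,"wx":0,"wy":0,"wz":0,"claw":0},{"dx":0,"dy":0,"dz":0,"wx":0,"wy":0,"wz":0,"claw":0}]' 80
python3 -c "
from h import *
go(.5131,-.2788,.1015,.462)"
```

```text
clock: 14.82
position: [0.5136, -0.2791, 0.1014]
tool_rot: [3.141, -0.001, 0.454]
force: [6.0, 1.1, -5.8]
grip_width: 0.0246
finger_force: 78.6
cm dx -0.04 dy -0.05 dz -0.01 wz -0.008 (shift before turn) rot [ 3.141e+00 -1.000e-03  4.540e-01] F [ 6.   1.1 -5.8] t 14.82 q [ 0.57  0.63 -0.24  1.81  0.21  0.73 -0.91]
```

```bash
python3 -m handwheel '[{"dx":0.07,"dy":-1.48,"dz":0,"wx":0,"wy":0,"wz":0.09,"claw":0},{"dx":0.07,"dy":-1.48,"dz":0,"wx":0,"wy":0,"wz":0.09,"claw":0},{"dx":0.07,"dy":-1.48,"dz":0,"wx":0,"wy":0,"wz":0.09,"claw":0},{"dx":0.07,"dy":-1.48,"dz":0,"wx":0,"wy":0,"wz":0.09,"claw":0},{"dx":0.07,"dy":-1.48,"dz":0,"wx":0,"wy":0,"wz":0.09,"claw":0},{"dx":0,"dy":0,"dz":0,"wx":0,"wy":0,"wz":0,"claw":0}]'
cat > a.py <<'E'
from h import *
M=(.6206,-.0871,-.1856); v=[.0613,-.1087]
p=monitor.observe()["position"]; q=W(M,(*v,0))[:2]-p[:2]; print("swing",np.arctan2(q[1],q[0])+.1856,"r",np.hypot(*q))
k=W(M,(v[0]-.165*np.cos(.1),v[1]-.165*np.sin(.1),0)); go(k[0],k[1],.1015,.1-.1856)
E
python3 a.py
```

```text
clock: 15.58
position: [0.4968, -0.2073, 0.101]
tool_rot: [3.141, 0.0, 0.005]
force: [2.7, -2.1, -6.3]
grip_width: 0.0244
finger_force: 78.8
swing 0.1979851590290278 r 0.16401168278777253
cm dx -0.03 dy -1.61 dz -0.05 wz 0.090 (shift before turn) rot [3.141 0.    0.005] F [ 2.7 -2.1 -6.3] t 15.57 q [ 0.37  0.57 -0.12  1.93  0.11  0.65 -1.38]
```

```bash
python3 -m handwheel '[{"dx":0.07,"dy":-1.6,"dz":0,"wx":0,"wy":0,"wz":0.09,"claw":0},{"dx":0,"dy":0,"dz":0,"wx":0,"wy":0,"wz":0,"claw":0}]'
python3 a.py
python3 -m handwheel '[{"dx":0,"dy":0,"dz":0.7,"wx":0,"wy":0,"wz":0,"claw":0},{"dx":0,"dy":0,"dz":0.7,"wx":0,"wy":0,"wz":0,"claw":0},{"dx":0,"dy":0,"dz":0,"wx":0,"wy":0,"wz":0,"claw":0}]'
```

```text
clock: 15.82
position: [0.4974, -0.192, 0.101]
tool_rot: [3.141, 0.0, -0.084]
force: [1.8, -5.0, -5.6]
grip_width: 0.024
finger_force: 78.9
swing 0.10463170232215176 r 0.1639065889240951
cm dx -0.11 dy -0.08 dz -0.05 wz 0.002 (shift before turn) rot [ 3.141  0.    -0.084] F [ 1.8 -5.  -5.6] t 15.82 q [ 0.33  0.56 -0.1   1.95  0.09  0.64 -1.48]
clock: 16.2
position: [0.4974, -0.1922, 0.0863]
tool_rot: [3.142, 0.0, -0.086]
force: [3.0, -4.6, -3.4]
grip_width: 0.0238
finger_force: 79.0
```

```bash
python3 -m handwheel '[{"dx":0,"dy":0,"dz":0.5,"wx":0,"wy":0,"wz":0,"claw":0},{"dx":0,"dy":0,"dz":0.25,"wx":0,"wy":0,"wz":0,"claw":0},{"dx":0,"dy":0,"dz":0,"wx":0,"wy":0,"wz":0,"claw":0}]'
python3 a.py
```

```text
clock: 16.58
position: [0.4973, -0.1918, 0.0794]
tool_rot: [3.141, 0.0, -0.086]
force: [0.2, -4.4, -0.0]
grip_width: 0.0246
finger_force: 79.4
swing 0.10372960709878114 r 0.1639977066160021
cm dx -0.10 dy -0.06 dz -2.21 wz -0.001 (shift before turn) rot [ 3.141  0.    -0.086] F [ 0.2 -4.4 -0. ] t 16.57 q [ 0.33  0.6  -0.09  1.96  0.09  0.59 -1.49]
```

Release, then nudge straight up and look.

```bash
python3 -m handwheel '[{"dx":0,"dy":0,"dz":0,"wx":0,"wy":0,"wz":0,"claw":100},{"dx":0,"dy":0,"dz":0,"wx":0,"wy":0,"wz":0,"claw":100},{"dx":0,"dy":0,"dz":0,"wx":0,"wy":0,"wz":0,"claw":100},{"dx":0,"dy":0,"dz":0,"wx":0,"wy":0,"wz":0,"claw":100},{"dx":0,"dy":0,"dz":-2,"wx":0,"wy":0,"wz":0,"claw":100},{"dx":0,"dy":0,"dz":-5,"wx":0,"wy":0,"wz":0,"claw":100},{"dx":0,"dy":0,"dz":-5,"wx":0,"wy":0,"wz":0,"claw":100},{"dx":0,"dy":0,"dz":0,"wx":0,"wy":0,"wz":0,"claw":100}]'
python3 - <<'E'
from h import *
g=grab("wrist"); M=(.6206,-.0871,-.1856); v=[.0613,-.1087]
for r,z,n in((.165,.115,"knob top if down"),(.165,.137,"if up"),(.118,.053,"stud")): print(n,proj(g,W(M,(v[0]-r*np.cos(.1),v[1]-r*np.sin(.1),z))).round(1))
t=grab("top")
a=cv2.resize(g["frame"],(640,400))[:, :]; b=cv2.resize(t["frame"][65:200,270:450],(533,400),interpolation=cv2.INTER_CUBIC)
cv2.imwrite("pics/end.png",cv2.resize(np.hstack([a[:,100:520],b]),(800,336)))
E
```

```text
clock: 17.58
position: [0.4991, -0.192, 0.2031]
tool_rot: [3.14, -0.006, -0.086]
force: [-0.5, 0.4, -0.2]
grip_width: 0.0854
finger_force: 0.0
knob top if down [317.7 209.7]
if up [317.8 218.3]
stud [317.4 143.4]
```

View pics/end.png

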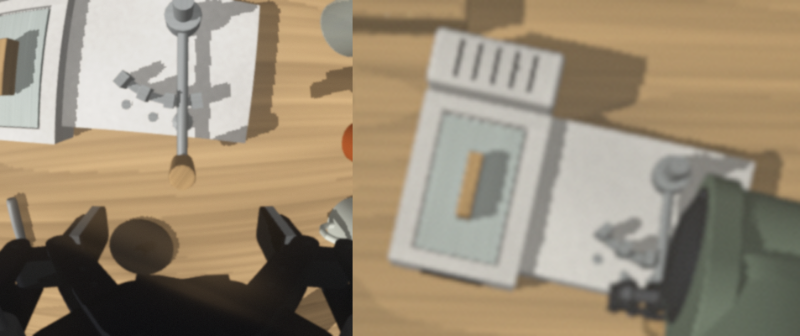

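The lever lies over the stud with both plain screws exposed. Its knob top at about (317,208) matches the "down" prediction of (318,210), and the cover is flush in the recess.

```bash
python3 -c "
from workcell import job_done
print(job_done())"
```

```text
the job is handed in; nothing more can be done
None
```

The job is handed in: the cover went in first, pressed down with about 33 N and sitting flush, then the lever was dropped fully into the stud-marked notch; nothing else was touched, about 18 s used, and no verdict came back.

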